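# Tighten the taper plug of the bench air manifold

### The job

The square-headed taper plug on top of the bench air manifold has only been started by hand. Take the larger T-handle key out of its stand, fit it over the plug's head and turn the plug clockwise until it is snug, about 0.45 N m (past 0.65 N m the plastic block cracks), then stand the key back upright in its own hole, leaving the other things on the bench where they are.

Things in the scene. Friction and masses are not known exactly. Their poses are not given: they have to be found in the camera images.
- manifold: Bench air manifold, fixed: grey plastic block 50 x 150 x 50 mm (x, y, z) on a steel foot plate, regulator with gauge beyond its +y end, brass valve at its -y end, push-in fittings in front and two on top (25 mm tall, 56 mm either side of the plug). Origin: middle of its underside, on the bench; z up. The plug is in the middle of its top. Nothing on it is higher than 95 mm.
- plug: Dark steel taper plug, upright in a low round boss on the manifold. Origin: on the plug's axis, level with the block's top (50 mm above the bench). Square head 19 x 19 mm, sides along its own x and y, from 9 to 27 mm above the origin, the top 4 mm chamfered. Tightens clockwise seen from above, sinking 0.3 mm per rad; stays where it is left.
- plug_top (a point): Middle of the plug's top face, 27 mm above its origin. Taped taper thread without a stop: it turns against a steady 0.25 N m at first, then, where the taper bites, by about 0.6 N m more per rad; snug comes after 0.5 to 2.7 rad of key turn, at another angle each time. Snug is 0.35 to 0.6 N m of turning torque. Head and key together twist 0.33 rad per N m, and untwist when let go.
- key_grip (a point): Centre of the black cross bar (T handle) of the larger key, on the key's axis, 98 mm above its foot. Bar 90 mm long along this point's x, 14 mm thick (y), 20 mm tall (z). The key stands upright in the stand: steel shank 12 mm thick under the bar, round socket 38 mm across at the foot. Mass about 0.22 kg.
- key_foot (a point): Centre of the lower face of the larger key's socket; z up along the key. The socket's square hole is 20.4 mm wide, sides along this point's x and y (along and across the bar), 16 mm deep; on the plug's head it has about 0.08 rad of play either way. Fully seated on the plug it lies 11 mm above the plug's origin.
- stand_seat0 (a point): Centre of the floor of the larger key's hole in the wooden key stand (fixed block 78 x 165 x 42 mm). Hole: round, 42 mm wide, 30 mm deep, its floor 12 mm above the bench, where the key's foot stands; z up. The smaller key's hole is 80 mm away along this point's -y.
- key_small_grip (a point): Centre of the cross bar of the smaller T-handle key (bar 60 mm long, 62 mm above its foot) in the same stand; leave alone.
- paste_jar: White jar with a yellow label, 44 mm across, 50 mm tall; origin at its underside. Leave alone.
- usb_a: Violet USB stick lying flat, 52 x 18 x 9 mm; origin at its underside. Leave alone.
- usb_b: Black USB stick lying flat, 52 x 18 x 9 mm; origin at its underside. Leave alone.
- spool: Solder spool lying flat, 54 mm across, 30 mm tall; origin at its underside. Leave alone.
- pcb: Small green circuit board, 70 x 50 mm, parts up to 15 mm tall; origin at its underside. Leave alone.
- driver: Screwdriver with black handle, 160 mm long, lying along its x; origin at its underside. Leave alone.
- elbow: Small brass elbow fitting, about 25 mm; origin at its underside. Leave alone.
Mind the look-alikes: they are no part of the job. Leave any turquoise or yellow look-alike of the part that bears key_grip alone.

How it is judged:
By the outcome, as a careful person would: the job done as asked, in the order asked, and still so for the second after the job is handed in, with the robot touching nothing.
It also fails if it takes over 64 s, if anything falls off the work surface, if the arm or the gripper's body presses on something with over 40 N, if the wrist force passes 120 N, or if a joint passes its speed limit or range.

### The arm

A 6-joint arm with a two-finger parallel gripper is mounted at the origin on the work surface. World frame = base frame: x ahead of the robot, y to its left, z up, the work surface at z = 0. Lengths are in m, angles in rad, forces in N, time in s.
With the tool pointing down it reaches from about 0.375 to 0.925 m from the base axis. Payload 5.7 kg.
Tool frame: the origin (TCP) lies at the very end of the fingers, on their centre line; the grasp point (between the pads) lies behind it (env.tcp_to_grasp is the z of the grasp point in the tool frame, in m); z points along the fingers, y is the direction in which the jaws open and shut (so a half turn about z gives the same grasp; the last joint's range is limited). The gripper opens to 85 mm and grips with 20 to 120 N. Pads are 22 mm wide; open, the fingers measure 114 mm over their backs; the gripper's body (76 mm by 85 mm) begins 54 mm behind the grasp point. The pads swing forward as they close: fully open they stand 13 mm farther back than shut.
Start: joints at [1.234, 0.359, 1.51, -0, 1.272, -0.115], TCP at [0.132, 0.585, 0.231] pointing down, gripper open.
Joint ranges: [-2.97, 2.97], [-1.01, 2.36], [0.21, 2.38], [-0.96, 4.11], [0.2, 2.71], [-2.98, 2.98]. Speed limits (rad/s): [2.39, 2.39, 3.14, 3.14, 3.14, 3.14].

### API

Orientations are given as a unit quaternion [w, x, y, z].
In Python, from bench import env gives the robot as it stands. Calls block until the motion is done:
- env.movep(position, orientation): joint-space move of the TCP to a pose.
- env.move_linear(position, rot=None, velocity=0.15, max_force=None): straight line of the TCP; rot=None keeps the orientation; velocity is the mean speed in m/s. With max_force (N) it stops when the force on the tool has changed by that much, and returns True; else False.
- env.movej(angles): joint-space move.
- env.open() and env.close_gripper(force=None): open the fingers fully, or close them until they stop; force is the grip in N (None keeps the last).
- env.wait(seconds).
- env.inverse_kinematics(position, orientation): joint angles nearest the present ones, or None.
- env.get_state(): the state.
- env.grab_frame(name): name is "scene" or "top" or "wrist"; returns a dict with "color" (480x640x3 uint8, red, green, blue), "camera_matrix" (3x3 intrinsics, pixels), "camera_from_world" (4x4, takes a point from world to camera coordinates). Camera axes: x right, y up, looking along -z (the intrinsics and any distortion apply to the point x, -y, -z); pixel columns grow to the right and rows downward; lengths in m; the calibration is good to about 2 mm. A picture is of the moment at which its call begins. There is no depth.
A pose or a line that the arm cannot do raises env.IKError and nothing moves.
- env.finish_job(): hands the job in, once; it reports no verdict.
The state is a dict: "time": time; "joints": joint angles; "joint_velocities": joint speeds; "joint_efforts": joint torques, N m; "eef_pos": TCP position; "ee_rot": TCP orientation; "wrist_force": force on the tool from outside, world axes, zero at the start; "wrist_torque": the same for the moment, N m; "width": finger opening in m.
Only numpy, scipy, OpenCV 4.12 (cv2) and the standard library are available. Lean on these libraries where they do the work, as an engineer would, in place of code of your own. Each camera call takes 0.05 s, during which the arm holds its last target.

## Working session

There is one attempt and no reset: what is moved stays moved. The work goes in short steps, each a Python script; the robot and the scene stay as the last script left them, time stands still between calls to the robot, and variables do not carry over. Pictures are saved under pics/ and viewed, and the job is handed in when it is done.

```bash
ls; mkdir -p pics; python3 - <<'E'
from bench import env
import cv2
s=env.get_state();print({k:(v if not hasattr(v,'round') else v) for k,v in s.items()});print(env.tcp_to_grasp)
for n in("scene","top","wrist"):
    f=env.grab_frame(n);cv2.imwrite(f"pics/{n}0.png",f["color"][:,:,::-1]);print(n,f["camera_matrix"].tolist(),f["camera_from_world"].round(4).tolist(),f.keys())
E
```

```text
pics
{'time': 0.0, 'joints': array([ 1.23385730e+00,  3.59494480e-01,  1.51140886e+00, -6.06617891e-06,
        1.27250776e+00, -1.15092929e-01]), 'joint_velocities': array([-8.44740758e-04,  9.65104685e-05, -4.73083523e-04,  7.15308044e-04,
       -1.92023288e-04, -1.44044783e-03]), 'joint_efforts': array([-8.94668137e-04, -5.27616084e+01, -2.78618753e+01, -1.59990286e-04,
        1.30639269e-02,  2.98597286e-05]), 'eef_pos': array([0.13180185, 0.58466043, 0.23046882]), 'ee_rot': array([-2.00929547e-04,  1.10694789e-01,  9.93854032e-01, -8.86749814e-04]), 'wrist_force': array([-0.82500577, -1.00801915, -0.6377973 ]), 'wrist_torque': array([ 0.00654832, -0.03029173,  0.01163695]), 'width': 0.08538007109316453}
-0.0187
scene [[604.8873360484948, 0.0, 325.67632043581006], [0.0, 604.8873360484948, 239.75556337629527], [0.0, 0.0, 1.0]] [[-0.6831, 0.7301, -0.016, 0.3745], [-0.5463, -0.4964, 0.6746, 0.2445], [0.4846, 0.4696, 0.738, -1.6407], [0.0, 0.0, 0.0, 1.0]] dict_keys(['color', 'camera_matrix', 'camera_from_world'])
top [[475.702294734952, 0.0, 318.9168929483296], [0.0, 475.702294734952, 240.71507472502233], [0.0, 0.0, 1.0]] [[0.0025, -0.9999, 0.0107, -0.0346], [0.9949, 0.0036, 0.1009, -0.5389], [-0.1009, 0.0104, 0.9948, -1.0188], [0.0, 0.0, 0.0, 1.0]] dict_keys(['color', 'camera_matrix', 'camera_from_world'])
wrist [[402.4754139357331, 0.0, 322.6621527997004], [0.0, 402.4754139357331, 240.64609954613746], [0.0, 0.0, 1.0]] [[0.2192, 0.9757, -0.0031, -0.5985], [-0.9421, 0.2108, -0.2608, 0.034], [-0.2538, 0.0601, 0.9654, -0.379], [0.0, 0.0, 0.0, 1.0]] dict_keys(['color', 'camera_matrix', 'camera_from_world'])
```

View pics/top0.png

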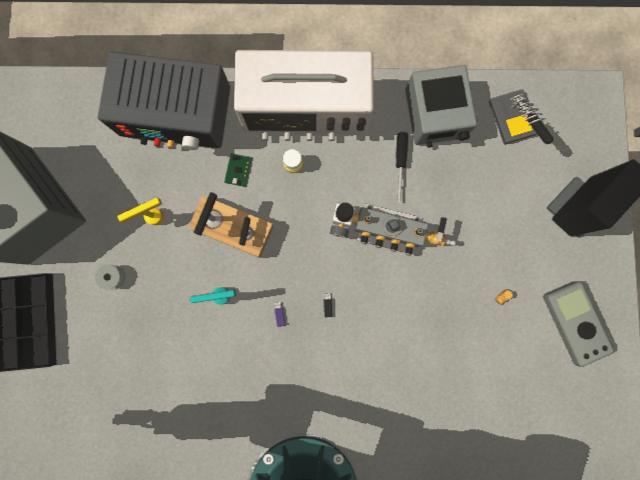

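View pics/scene0.png

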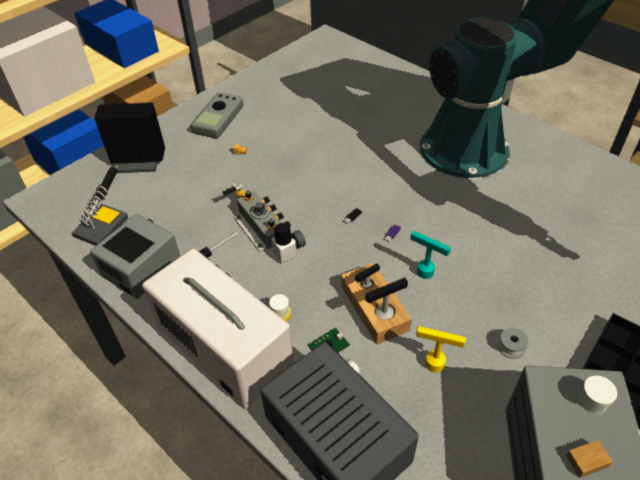

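View pics/wrist0.png

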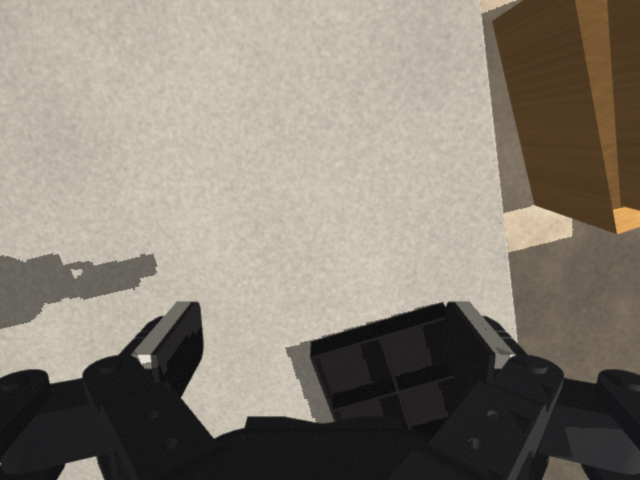

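```bash
cat >h.py <<'E'
from bench import env
import numpy as np, cv2
def ray(f,u,v):
    K=f["camera_matrix"];T=f["camera_from_world"]
    d=np.linalg.solve(K,[u,v,1.0]);d=np.array([d[0],-d[1],-d[2]])
    R=T[:3,:3];o=-R.T@T[:3,3];return o,R.T@d
def onz(f,u,v,z):
    o,d=ray(f,u,v);return o+d*(z-o[2])/d[2]
def proj(f,p):
    T=f["camera_from_world"];c=T[:3,:3]@np.asarray(p)+T[:3,3];q=f["camera_matrix"]@np.array([c[0],-c[1],-c[2]]);return q[:2]/q[2]
def save(f,name,box=None,s=1):
    im=f["color"][:,:,::-1]
    if box: im=im[box[1]:box[3],box[0]:box[2]]
    cv2.imwrite("pics/"+name+".png",cv2.resize(im,None,fx=s,fy=s,interpolation=cv2.INTER_CUBIC))
E
python3 - <<'E'
from h import *
f=env.grab_frame("top")
save(f,"t_stand",(180,180,290,270),7);save(f,"t_man",(320,190,470,260),5)
g=env.grab_frame("scene");save(g,"s_stand",(330,240,430,350),5);save(g,"s_man",(210,170,320,270),5)
E
```

```text
(no output)
```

View pics/t_stand.png

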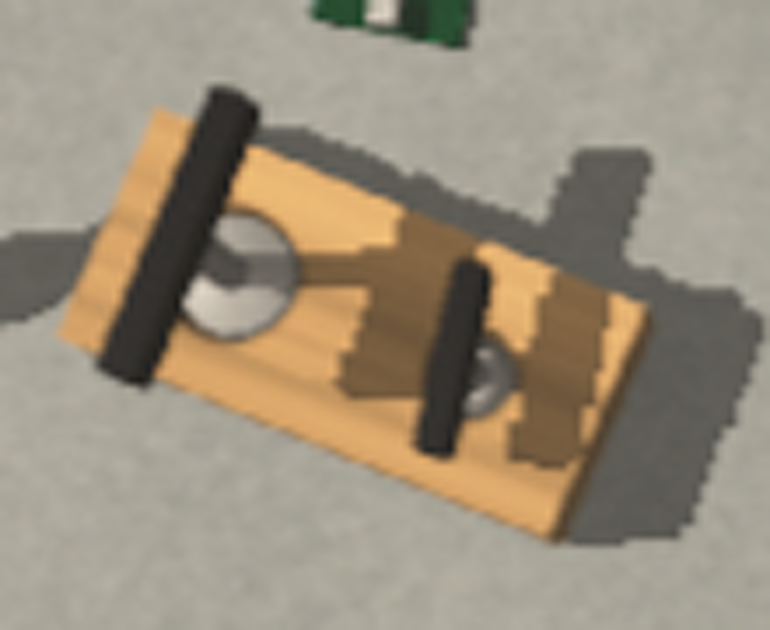

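View pics/t_man.png

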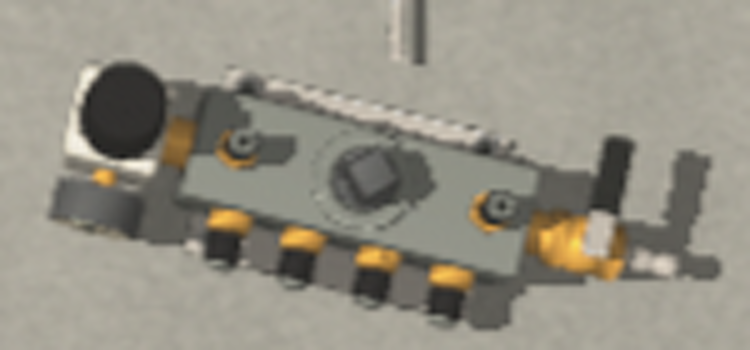

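View pics/s_stand.png

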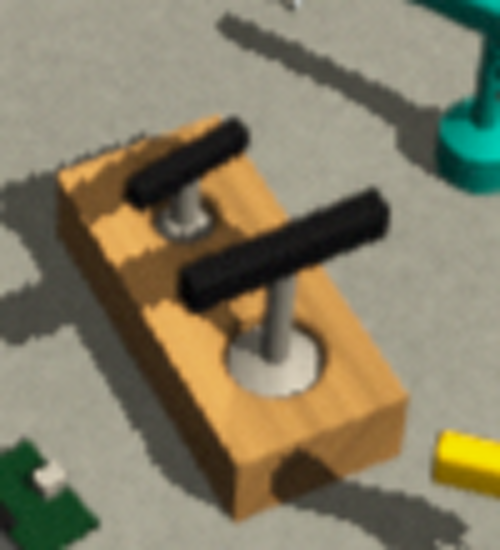

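View pics/s_man.png

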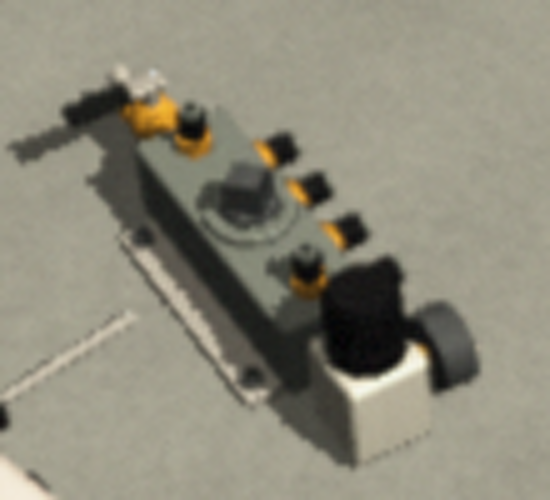

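```bash
python3 - <<'E'
from h import *
f=env.grab_frame("top");g=env.grab_frame("scene");w=env.grab_frame("wrist")
def tri(a,b):
    o1,d1=ray(f,*a);o2,d2=ray(g,*b)
    A=np.stack([d1,-d2],1);t=np.linalg.lstsq(A,o2-o1,rcond=None)[0]
    p,q=o1+t[0]*d1,o2+t[1]*d2;return (p+q)/2,np.linalg.norm(p-q)
c=lambda b,x,y,s:(b[0]+(x+.5)/s-.5,b[1]+(y+.5)/s-.5)
print("bar top px",onz(f,*c((180,180),180,236,7),.115))
e1=onz(f,*c((180,180),236,95,7),.115);e2=onz(f,*c((180,180),125,378,7),.115);print(e1,e2,(e1+e2)/2, np.linalg.norm(e1-e2),np.arctan2(*(e1-e2)[1::-1]))
print("tri",tri(c((180,180),180,236,7),c((330,240),285,248,5)))
print("socket rim", onz(f,*c((180,180),240,275,7),.042), onz(g,*c((330,240),275,358,5),.042))
p1=c((320,190),371,173,5);p2=c((210,170),250,182,5)
print("plug",onz(f,*p1,.077),onz(g,*p2,.077),tri(p1,p2))
T=w["camera_from_world"];print("wristcam",-T[:3,:3].T@T[:3,3], env.get_state()["eef_pos"])
from scipy.spatial.transform import Rotation as R
q=env.get_state()["ee_rot"];Rt=R.from_quat(np.r_[q[1:],q[0]]).as_matrix();print(Rt.T@(-T[:3,:3].T@T[:3,3]-env.get_state()["eef_pos"]),Rt.T@(-T[2,:3]))
E
```

```text
bar top px [0.58506634 0.19771127 0.115     ]
[0.62647097 0.18260861 0.115     ] [0.54374348 0.21238419 0.115     ] [0.58510722 0.1974964  0.115     ] 0.08792282590773537 -0.34548806033363477
tri (array([0.58474094, 0.19848323, 0.11412446]), np.float64(0.0014666128244700304))
socket rim [0.58450911 0.19563814 0.042     ] [0.58465788 0.19953571 0.042     ]
plug [ 0.56953816 -0.19006038  0.077     ] [ 0.56986703 -0.18677462  0.077     ] (array([ 0.56908825, -0.18955114,  0.07487902]), np.float64(0.0022310657754055214))
wristcam [0.06710361 0.59985121 0.37339589] [0.13196691 0.58518333 0.23113456]
[ 6.65051001e-02 -1.36636879e-05 -1.42259444e-01] [-0.2609589  -0.00132203  0.96534901]
```

```bash
cat >>h.py <<'E'
def q(a): return [0,np.cos(a/2),np.sin(a/2),0]
def yaw():
    r=env.get_state()["ee_rot"];return 2*np.arctan2(r[2],r[1])
E
python3 - <<'E'
from h import *
for a in np.arange(-np.pi,np.pi,np.pi/8):
    r=[env.inverse_kinematics(p,q(a)) for p in([.569,-.19,.14],[.569,-.19,.22],[.585,.1975,.2])]
    print(round(a,2),*[None if x is None else (x[0].round(2),x[5].round(2),x[3].round(2)) for x in r])
E
```

```text
-3.14 (np.float64(-0.44), np.float64(-2.01), np.float64(-0.0)) (np.float64(-0.44), np.float64(-2.01), np.float64(-0.0)) (np.float64(0.21), np.float64(-1.36), np.float64(-0.0))
-2.75 (np.float64(-0.44), np.float64(-2.4), np.float64(-0.0)) (np.float64(-0.44), np.float64(-2.4), np.float64(-0.0)) (np.float64(0.21), np.float64(-1.75), np.float64(-0.0))
-2.36 (np.float64(-0.44), np.float64(-2.79), np.float64(-0.0)) (np.float64(-0.44), np.float64(-2.79), np.float64(-0.0)) (np.float64(0.21), np.float64(-2.14), np.float64(-0.0))
-1.96 None None (np.float64(0.21), np.float64(-2.54), np.float64(-0.0))
-1.57 (np.float64(-0.44), np.float64(2.7), np.float64(-0.0)) (np.float64(-0.44), np.float64(2.7), np.float64(-0.0)) (np.float64(0.21), np.float64(-2.93), np.float64(-0.0))
-1.18 (np.float64(-0.44), np.float64(2.31), np.float64(-0.0)) (np.float64(-0.44), np.float64(2.31), np.float64(-0.0)) (np.float64(0.21), np.float64(2.96), np.float64(-0.0))
-0.79 (np.float64(-0.44), np.float64(1.92), np.float64(-0.0)) (np.float64(-0.44), np.float64(1.92), np.float64(-0.0)) (np.float64(0.21), np.float64(2.57), np
[... 875 characters left out ...]
)
1.57 (np.float64(-0.44), np.float64(-0.44), np.float64(-0.0)) (np.float64(-0.44), np.float64(-0.44), np.float64(-0.0)) (np.float64(0.21), np.float64(0.21), np.float64(-0.0))
1.96 (np.float64(-0.44), np.float64(-0.83), np.float64(-0.0)) (np.float64(-0.44), np.float64(-0.83), np.float64(-0.0)) (np.float64(0.21), np.float64(-0.18), np.float64(-0.0))
2.36 (np.float64(-0.44), np.float64(-1.22), np.float64(-0.0)) (np.float64(-0.44), np.float64(-1.22), np.float64(-0.0)) (np.float64(0.21), np.float64(-0.57), np.float64(-0.0))
2.75 (np.float64(-0.44), np.float64(-1.62), np.float64(-0.0)) (np.float64(-0.44), np.float64(-1.62), np.float64(-0.0)) (np.float64(0.21), np.float64(-0.96), np.float64(-0.0))
```

```bash
python3 - <<'E'
from h import *
a=2.80
env.movep([.569,-.19,.22],q(a));f=env.grab_frame("wrist");save(f,"w_plug");print(proj(f,[.569,-.19,.077]),env.get_state()["time"])
np.savez("wp.npz",**f)
env.movep([.585,.1975,.26],q(a));f=env.grab_frame("wrist");save(f,"w_key");print(proj(f,[.585,.1975,.12]),env.get_state()["time"])
np.savez("wk.npz",**f)
E
```

```text
[322.03757767 226.53279329] 3.5667
[324.7118684  226.62180192] 5.0667
```

View pics/w_plug.png

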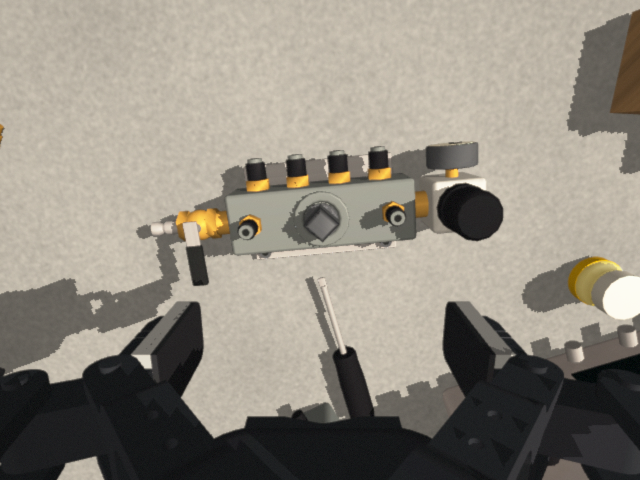

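View pics/w_key.png

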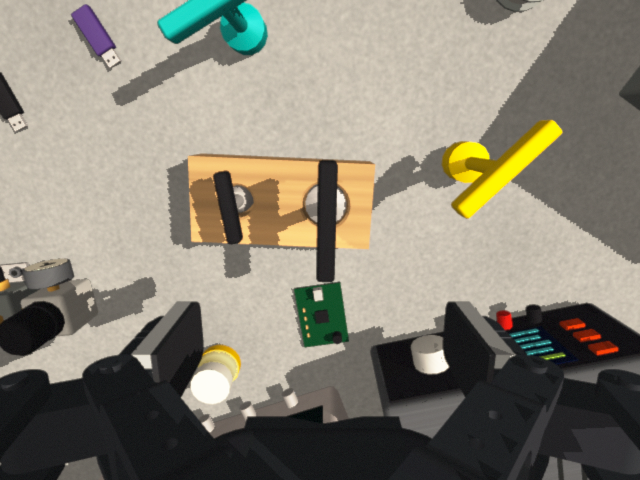

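```bash
python3 - <<'E'
from h import *
f=np.load("wp.npz");save(f,"w_plug2",(285,185,360,255),10)
f=np.load("wk.npz");save(f,"w_key2",(270,145,390,295),4)
E
```

```text
(no output)
```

View pics/w_plug2.png

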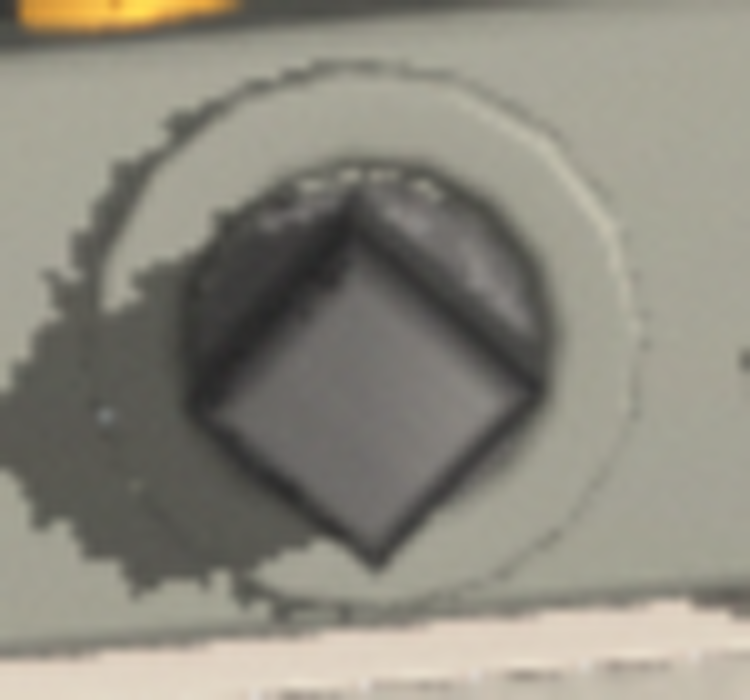

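View pics/w_key2.png

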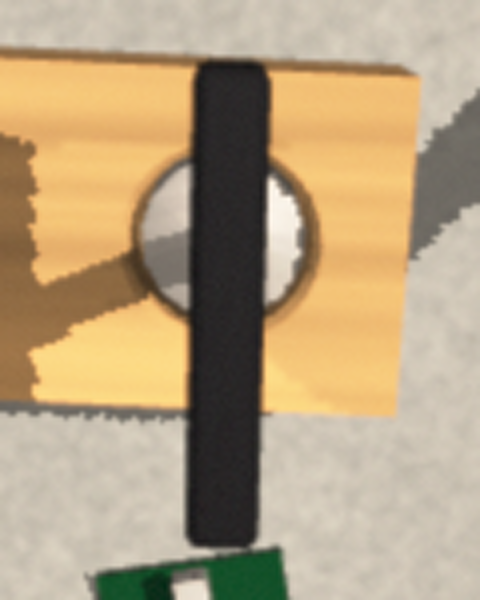

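```bash
python3 - <<'E'
from h import *
c=lambda b,x,y,s:(b[0]+(x+.5)/s-.5,b[1]+(y+.5)/s-.5)
f=np.load("wp.npz")
for z,P in((.077,[(357,245),(510,392),(378,545),(213,410)]),(.073,[(352,190),(545,390),(378,572),(187,405)])):
    X=np.array([onz(f,*c((285,185),*p,10),z) for p in P]);e=np.roll(X,-1,0)-X
    print(X.mean(0),np.linalg.norm(e,axis=1), [(np.arctan2(v[1],v[0]))%(np.pi/2) for v in e])
f=np.load("wk.npz");b=(270,145)
for z in(.12,.11):
  m1=onz(f,*c(b,232,62,4),z);m2=onz(f,*c(b,222.5,546,4),z);print((m1+m2)/2,np.linalg.norm(m1-m2),np.arctan2(*(m1-m2)[1::-1]))
  L=[(195,100),(188,500)];
# hole rim
print("hole",[onz(f,*c(b,x,y,4),.042).round(4) for x,y in((132,237),(322,237))])
# socket visible top edge ellipse
s=[ (138,237),(305,237)];print([onz(f,*c(b,x,y,4),.04).round(4) for x,y in s])
E
```

```text
[ 0.56726763 -0.19018628  0.077     ] [0.01550089 0.01497342 0.01571627 0.01606909] [np.float64(0.4578698596958791), np.float64(0.53611692102286), np.float64(0.5286002653492727), np.float64(0.5197892239248221)]
[ 0.56755529 -0.1902302   0.073     ] [0.02055604 0.01855685 0.01899606 0.02013203] [np.float64(0.42162739920962067), np.float64(0.5065786414614604), np.float64(0.4947871002710573), np.float64(0.5805167338231323)]
[0.58292575 0.19951221 0.12      ] 0.08878574508839082 2.7831319559705325
[0.58506333 0.19882942 0.11      ] 0.0919326789345476 2.783131955970533
hole [array([0.5757, 0.1798, 0.042 ]), array([0.59  , 0.2203, 0.042 ])]
[array([0.5764, 0.1809, 0.04  ]), array([0.5891, 0.2167, 0.04  ])]
```

```bash
python3 - <<'E'
from h import *
a=2.783
env.movep([.584,.199,.15],q(a))
print(env.move_linear([.584,.199,.0905],velocity=.08,max_force=15))
env.close_gripper(90)
s=env.get_state();print(s["time"],s["width"],s["eef_pos"],s["wrist_force"],s["wrist_torque"])
env.move_linear([.584,.199,.16],velocity=.1)
s=env.get_state();print(s["time"],s["width"],s["eef_pos"],s["wrist_force"],s["wrist_torque"],yaw())
for n in("top","scene","wrist"):
    f=env.grab_frame(n);np.savez(n+"1.npz",**f)
    if n!="wrist": 
        u,v=proj(f,[.584,.199,.12]).astype(int);save(f,n+"1",(u-60,v-60,u+60,v+60),5)
    else: save(f,n+"1")
E
```

```text
False
7.1333 0.012696690088216275 [0.58441768 0.19915472 0.09084885] [0.13661535 0.84880963 2.28817834] [ 0.1309738  -0.01846893 -0.02630966]
7.975 0.012939738759622873 [0.58336795 0.19881663 0.15935626] [ 0.19149868  0.07763626 -2.90104373] [-0.01991386 -0.06573442  0.02739688] 2.7829639973005578
```

View pics/top1.png

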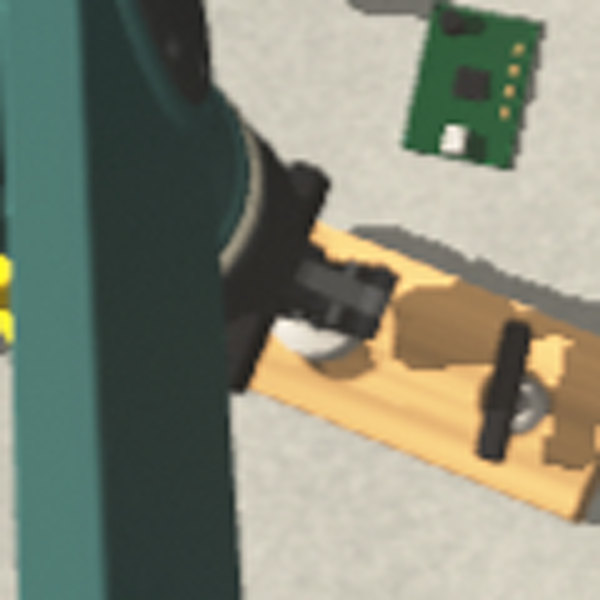

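View pics/scene1.png

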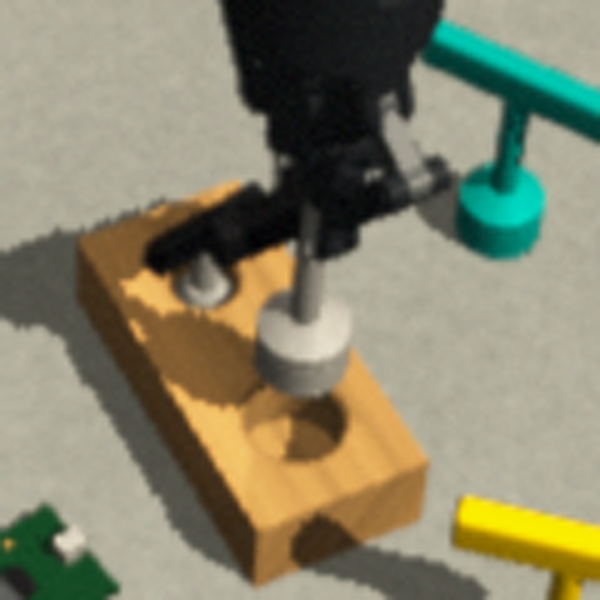

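View pics/wrist1.png

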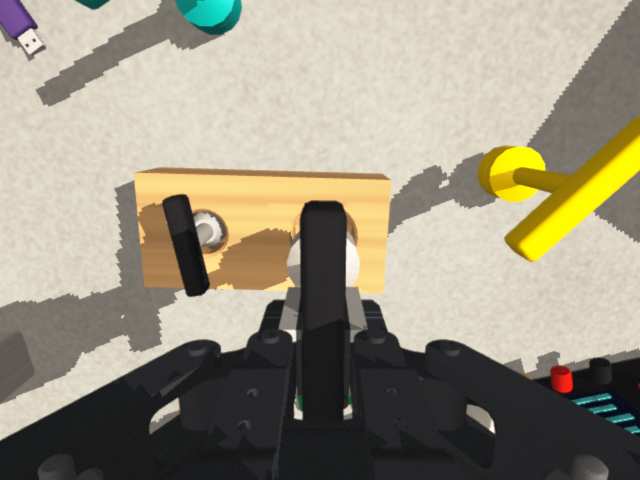

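```bash
python3 - <<'E'
from h import *
a=2.783;s=env.get_state();p=s["eef_pos"];ux=np.array([np.cos(a),np.sin(a)]);uy=np.array([np.sin(a),-np.cos(a)])
f=np.load("wrist1.npz")
for z in(.188,.178):
    X=onz(f,324,202,z)[:2]-p[:2];print(z,X@ux,X@uy)
print("axis proj foot/top:",[proj(f,[p[0],p[1],z]).round(1) for z in(.08,.118,.188)])
for u in(287,358):
    X=onz(f,u,265,.09+.01)[:2]-p[:2];print(X@ux,X@uy)
g=np.load("scene1.npz");b=proj(g,[.584,.199,.12]).astype(int)-60
c=lambda x,y:(b[0]+(x+.5)/5-.5,b[1]+(y+.5)/5-.5)
# socket: left/right edges near the bottom rim, centre
for z in(.08,):
    P=[proj(g,[p[0]+.019*np.cos(t),p[1]+.019*np.sin(t),z]) for t in np.arange(0,6.28,.2)]
    P=(np.array(P)-b+.5)*5-.5;print("pred rim L,R,bottom",P.min(0),P.max(0))
h=np.load("top1.npz")
E
```

```text
0.188 0.0471873616374436 0.00016025417591048355
0.178 0.04550294991896047 0.0001693816243283151
axis proj foot/top: [array([323.5, 252. ]), array([323.4, 274.6]), array([323.2, 350.4])]
-0.001169158215409626 -0.019198889331331678
-0.0011062154398150316 0.018203403941922595
pred rim L,R,bottom [253.43414485 326.13217397] [349.03113264 402.65404323]
```

```bash
python3 - <<'E'
from h import *
a=2.081
env.movep([.584,.199,.21],q(2.783))
env.movep([.5685,-.191,.20],q(a))
env.move_linear([.5685,-.191,.166],velocity=.08)
s=env.get_state();p=s["eef_pos"];print(s["time"],s["eef_pos"],s["wrist_force"],s["wrist_torque"],yaw())
for n in("top","scene","wrist"):
    f=env.grab_frame(n);np.savez(n+"2.npz",**f)
    u,v=proj(f,[.568,-.19,.1]).astype(int);save(f,n+"2",(u-50,v-50,u+50,v+50),6)
    print(n,[((proj(f,[x[0],x[1],z])-[u-50,v-50])*6).round() for x,z in((p,.0875),([.568,-.19],.077))])
E
```

```text
10.4667 [ 0.56852952 -0.19073862  0.16576383] [-0.33743556  0.05970728 -2.41857701] [-0.01464192 -0.04230465  0.01340776] 2.081445758223364
top [array([300., 306.]), array([293., 312.])]
scene [array([302., 328.]), array([307., 348.])]
wrist [array([307., 271.]), array([306., 232.])]
```

View pics/top2.png

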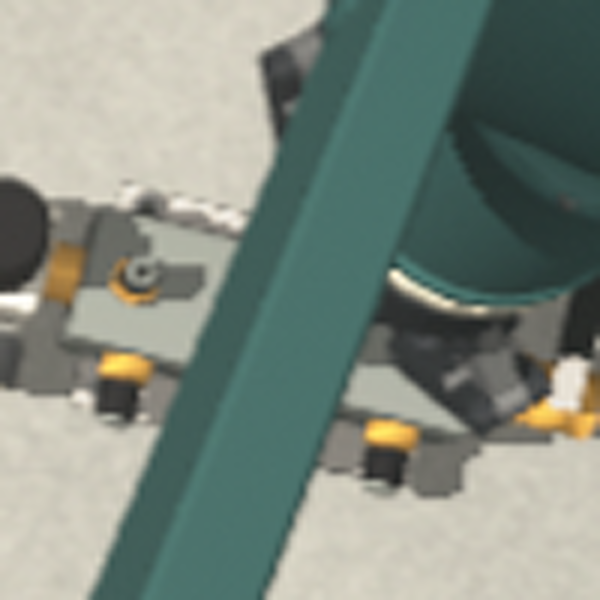

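View pics/scene2.png

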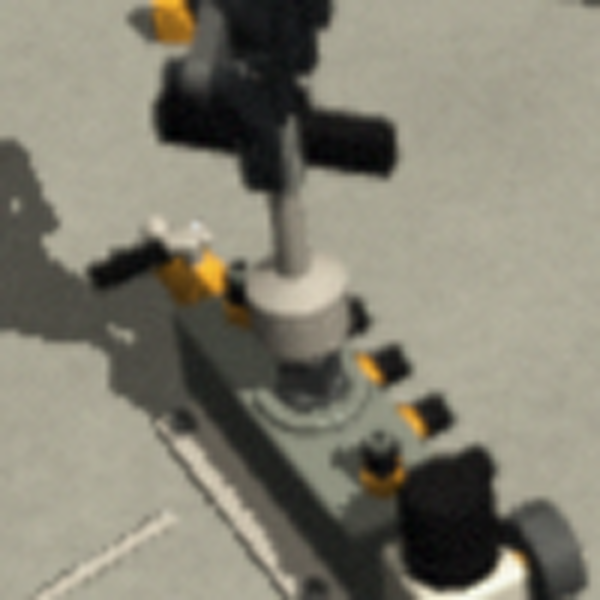

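View pics/wrist2.png

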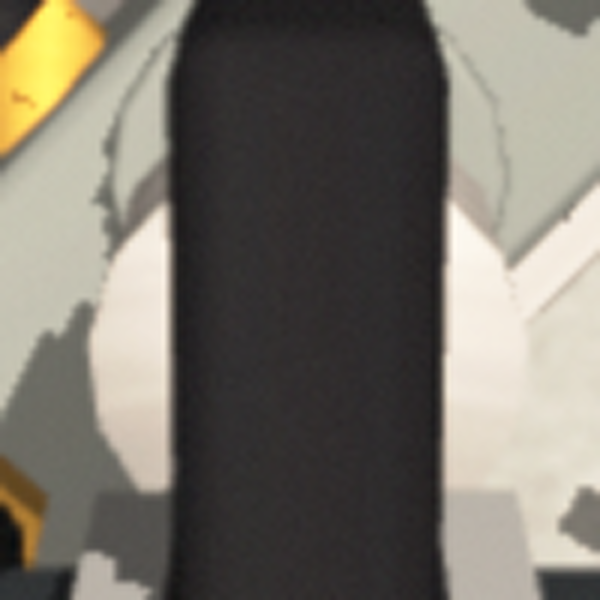

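```bash
python3 - <<'E'
from h import *
hit=env.move_linear([.5685,-.191,.139],velocity=.03,max_force=8)
s=env.get_state();p=s["eef_pos"];print(hit,s["time"],s["eef_pos"],s["wrist_force"],s["wrist_torque"],s["width"],yaw())
for n in("scene",):
    f=env.grab_frame(n)
    u,v=proj(f,[.568,-.19,.1]).astype(int);save(f,n+"3",(u-50,v-50,u+50,v+50),6)
E
```

```text
True 11.4583 [ 0.56841411 -0.19091047  0.13983368] [-1.1989268   0.47739799  5.66272335] [0.0961788  0.16935881 0.00496996] 0.012671566708922269 2.081000722202654
```

View pics/scene3.png

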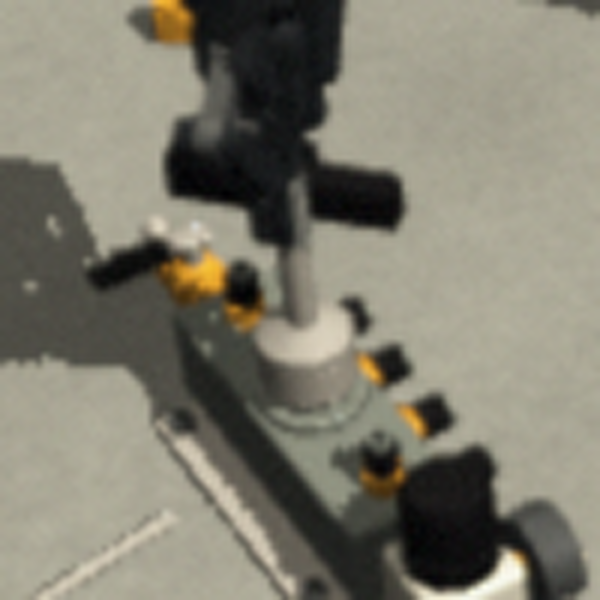

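```bash
cat >>h.py <<'E'
def turn(d):
    j=np.array(env.get_state()["joints"]) if not hasattr(turn,"j") else turn.j
    j=j.copy();j[5]+=d;turn.j=j;env.movej(j)
def tq(n=6):
    F=[];T=[]
    for _ in range(n):
        env.wait(.01);s=env.get_state();F.append(s["wrist_force"]);T.append(s["wrist_torque"])
    return s,np.mean(F,0),np.mean(T,0),np.std(T,0)[2]
E
python3 - <<'E'
from h import *
np.set_printoptions(precision=3,suppress=True)
s,F,T,sd=tq();print(s["time"],s["joints"][5],F,T,sd)
for d in [.05]*6:
    turn(d);s,F,T,sd=tq();print(round(s["time"],2),round(s["joints"][5],3),F,T,round(sd,3),s["eef_pos"])
    if T[2]>.4: break
E
```

```text
11.5583 -0.9494426354943678 [-0.809  0.24   5.658] [0.103 0.179 0.012] 0.028203354202470186
11.86 -0.901 [-0.624  1.119  1.744] [ 0.334  0.12  -0.011] 0.034 [ 0.568 -0.191  0.14 ]
12.16 -0.851 [-0.379  2.107  2.553] [0.591 0.074 0.066] 0.035 [ 0.569 -0.191  0.14 ]
12.46 -0.802 [0.159 3.359 2.672] [0.831 0.017 0.127] 0.036 [ 0.569 -0.191  0.14 ]
12.76 -0.752 [0.507 4.114 3.265] [ 0.953 -0.056  0.224] 0.037 [ 0.569 -0.191  0.14 ]
13.06 -0.702 [0.239 4.365 3.5  ] [ 1.007 -0.132  0.239] 0.034 [ 0.569 -0.191  0.14 ]
13.36 -0.652 [0.613 4.399 3.787] [ 1.067 -0.172  0.242] 0.019 [ 0.569 -0.191  0.14 ]
```

```bash
python3 - <<'E'
from h import *
np.set_printoptions(precision=3,suppress=True)
for k in range(40):
    if 'T' in dir() and T[2]>.33: d,n=.04,15
    else: d,n=.08,6
    turn(d);s,F,T,sd=tq(n);print(round(s["time"],2),round(s["joints"][5],3),F,T,round(sd,3))
    if T[2]>.42 or s["time"]>30: break
E
```

```text
13.66 -0.574 [0.511 4.23  3.98 ] [ 1.065 -0.145  0.216] 0.026
13.96 -0.495 [0.652 4.394 2.947] [ 1.088 -0.153  0.215] 0.033
14.26 -0.415 [0.553 4.527 2.958] [ 1.107 -0.172  0.227] 0.025
14.56 -0.335 [0.705 4.894 2.606] [ 1.105 -0.208  0.227] 0.035
14.86 -0.255 [1.108 4.603 2.107] [ 1.115 -0.249  0.207] 0.037
15.16 -0.175 [0.965 4.794 1.693] [ 1.127 -0.259  0.229] 0.03
15.46 -0.095 [1.102 4.528 1.523] [ 1.13  -0.299  0.216] 0.018
15.76 -0.015 [1.412 4.504 0.511] [ 1.151 -0.341  0.218] 0.016
16.06 0.066 [1.629 4.646 0.338] [ 1.158 -0.39   0.219] 0.039
16.36 0.146 [1.434 4.886 0.05 ] [ 1.169 -0.378  0.207] 0.042
16.66 0.226 [ 1.487  5.15  -0.026] [ 1.155 -0.425  0.219] 0.02
16.96 0.306 [ 1.53   4.606 -0.282] [ 1.16  -0.415  0.221] 0.014
17.26 0.386 [ 1.717  4.79  -0.599] [ 1.156 -0.462  0.21 ] 0.022
17.56 0.466 [ 2.136  4.648 -0.169] [ 1.137 -0.451  0.219] 0.032
17.86 0.546 [1.999 4.958 0.064] [ 1.154 -0.446  0.245] 0.049
18.16 0.626 [2.087 4.623 0.585] [ 1.135 -0.445  0.285] 0.038
18.46 0.706 [1.959 4.583 1.228] [ 1.156 -0.414  0.302] 0.019
18.76 0.786 [1.997 5.159 1.624] [ 1.197 -0.403  0.314] 0.025
19.06 0.866 [1.763 5.128 1.956] [ 1.162 -0.395  0.352] 0.037
19.43 0.906 [1.458 4.777 2.319] [ 1.188 -0.371  0.379] 0.029
19.81 0.946 [1.409 4.854 2.511] [ 1.194 -0.376  0.373] 0.02
20.18 0.986 [1.429 4.767 2.761] [ 1.182 -0.363  0.417] 0.037
20.56 1.026 [1.539 4.889 2.962] [ 1.179 -0.352  0.436] 0.035
```

```bash
python3 - <<'E'
from h import *
np.set_printoptions(precision=3,suppress=True)
for d in(-.15,-.07):
    turn(d);s,F,T,sd=tq(10);print(round(s["time"],2),round(s["joints"][5],3),F,T,round(sd,3),s["eef_pos"])
p=s["eef_pos"];print(env.move_linear([p[0],p[1],.172],velocity=.05,max_force=15))
s,F,T,sd=tq(10);print(round(s["time"],2),F,T,s["eef_pos"],yaw(),s["width"])
f=env.grab_frame("scene");np.savez("scene4.npz",**f)
u,v=proj(f,[.568,-.19,.1]).astype(int);save(f,"scene4",(u-50,v-50,u+50,v+50),6)
save(env.grab_frame("wrist"),"wrist4")
E
```

```text
20.92 0.878 [1.29  4.743 1.822] [ 1.16  -0.297  0.073] 0.036 [ 0.569 -0.191  0.14 ]
21.25 0.808 [0.963 4.016 1.7  ] [ 0.97  -0.249  0.016] 0.025 [ 0.569 -0.191  0.14 ]
False
22.12 [-0.056 -0.081 -2.217] [0.007 0.007 0.002] [ 0.569 -0.191  0.172] 0.3258127720037763 0.012705931276121686
```

View pics/scene4.png

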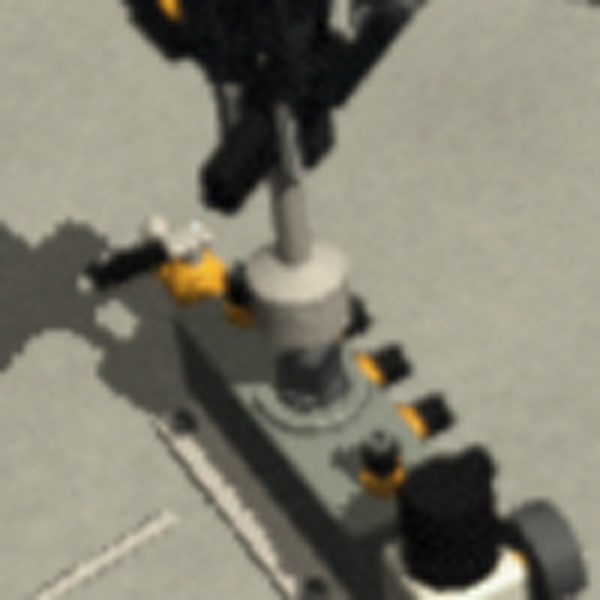

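View pics/wrist4.png

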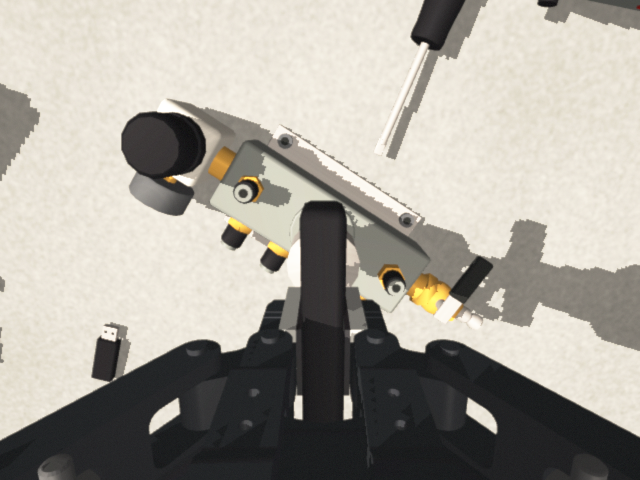

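```bash
python3 - <<'E'
from h import *
np.set_printoptions(precision=3,suppress=True)
p=env.get_state()["eef_pos"]
env.move_linear([p[0],p[1],.21],velocity=.12)
env.movep([.584,.199,.20],q(2.783))
env.move_linear([.584,.199,.14],velocity=.08)
print(env.get_state()["eef_pos"],env.get_state()["time"])
f=env.grab_frame("scene");u,v=proj(f,[.584,.199,.08]).astype(int);save(f,"scene5",(u-50,v-50,u+50,v+50),6)
print(env.move_linear([.584,.199,.0907],velocity=.05,max_force=8))
s,F,T,sd=tq(5);print(s["time"],s["eef_pos"],F,T)
f=env.grab_frame("scene");save(f,"scene6",(u-50,v-50,u+50,v+50),6)
E
```

```text
[0.584 0.199 0.14 ] 25.1667
True
26.2 [0.583 0.199 0.091] [-0.759 -0.053  4.854] [-0.021  0.088  0.029]
```

View pics/scene6.png

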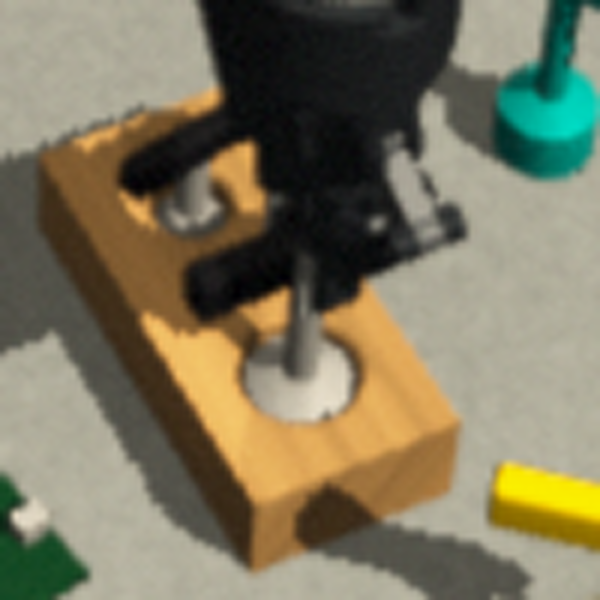

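The key's socket sits in its hole at the original height, and contact is felt. Next I release it and back off.

```bash
python3 - <<'E'
from h import *
env.open();env.wait(.2)
p=env.get_state()["eef_pos"]
print(env.move_linear([p[0],p[1],.26],velocity=.12,max_force=10))
env.wait(.3)
f=env.grab_frame("wrist");save(f,"wrist7");np.savez("wrist7.npz",**f)
env.movep([.40,.0,.30],q(2.783))
for n in("scene","top"): f=env.grab_frame(n);save(f,n+"7")
print(env.get_state()["time"],env.get_state()["wrist_force"])
E
```

```text
False
30.225 [0.15913087 0.09509111 0.43142051]
```

View pics/wrist7.png

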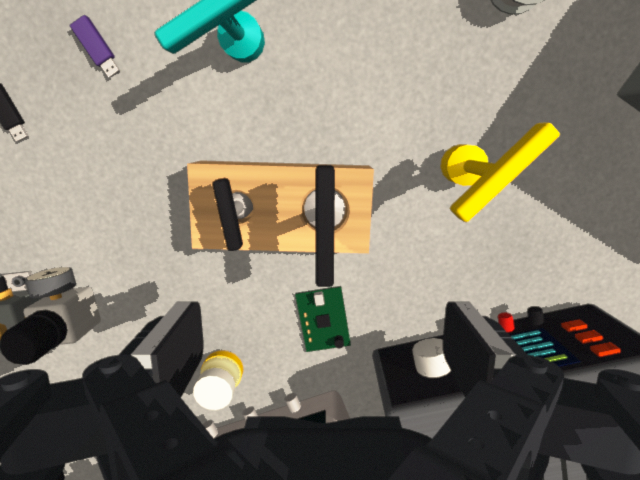

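View pics/scene7.png

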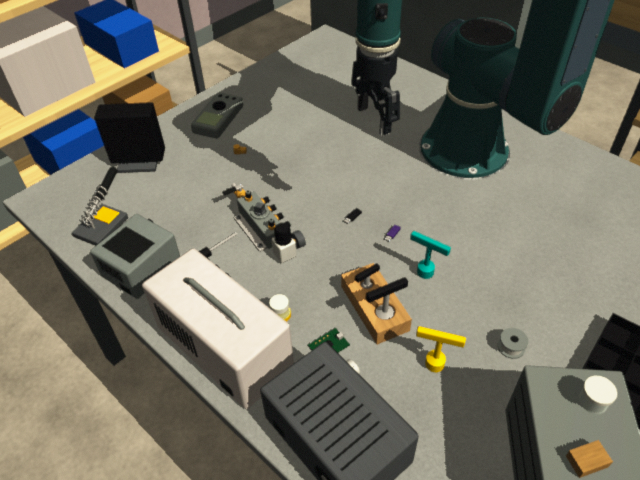

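View pics/top7.png

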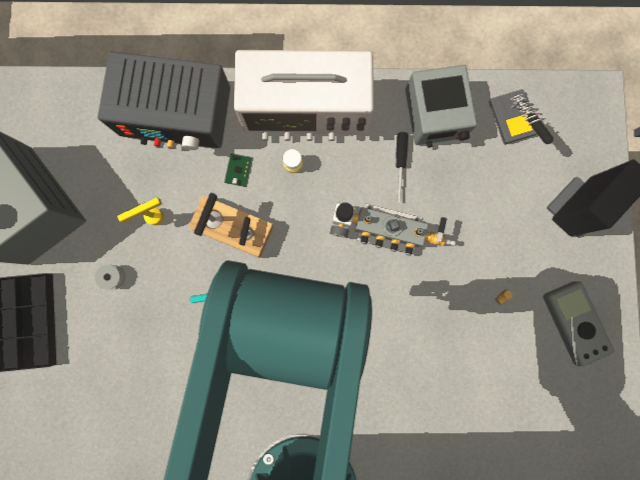

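The key stands upright in its hole, with the bar centred near (325,225) in the wrist view as before. The other things are where they were in the scene and top views, apart from a few the arm hides in the top view.

```bash
python3 -c "
from h import *
env.finish_job()"
```

```text
the job is handed in; nothing more can be done
```

The plug is tightened to a measured 0.44 N m and the larger key is back upright in its own hole; the job was handed in at about 30 s.

- **Fit:** The key went onto the plug's head on the first try. It stopped on light contact at 139.8 mm tool height, against 139.5 mm expected for fully seated.
- **Tightening:** I turned clockwise about 1.97 rad at the handle. The torque held at about 0.22 N m, then rose from about 0.5 rad of wrist angle until I stopped at 0.44 N m. I then backed off 0.22 rad to release the twist, within the key's play, and lifted the key off.
- **Last checks:** After I let go, the wrist, scene and top views show the key upright in its hole and the wrist force near zero. I saw nothing else on the bench moved. In the final top view the arm hid the two USB sticks and most of the turquoise look-alike, but the scene view shows them where they were.
- **Disagreements:**
  - The steady torque read about 0.03 N m below the stated 0.25 N m. The true final torque is therefore probably 0.44 to 0.5 N m, still inside the snug range.
  - About 5 N of side force remained while turning, from an offset of about 1 mm between the key and plug axes.

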